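Sweep the stone blanks off the grinder deck

TASK

The wheel is stopped and the deck has to be cleared: with a fingertip, gently push the three round stone blanks along the deck, one at a time, through the narrow gate in the end rim so that each drops into the catch slot behind it. Do not pinch or lift anything; the angular off-cut stays on the deck, the dressing stick and the tub stay where they are, and keep off the grinding wheel.

Things in the scene. Friction and masses are not known exactly. Their poses are not given: they have to be found in the camera images.
- grinder: bench-top wet stone grinder, fixed. Origin on the bench (z = 0) below the deck; x runs across the deck, y along it from the wheel end (-y) to the gate end (+y), z up. A grinding wheel and a steel hood (50 mm above the deck) stand at y below -195 mm; a motor sticks out 125 mm beyond the -y end.
- deck (a point): a point on the flat dark steel deck, 130 mm above the grinder's origin, axes as the grinder's. A rim 14 mm high surrounds the deck: inner faces at x = -125 and +125 mm, y = -247 mm and y = +165 mm; the rim at the +y end is 8 mm thick (to y = +173 mm) and has one gap, the gate.
- gate (a point): middle of the gate at deck level, grinder frame (0, 169, 130) mm: a gap 40 mm wide (along x) in the 8 mm thick, 14 mm high end rim. Two straight fences of that height funnel to it across the corners: inner faces from x = +-20, y = 165 mm at the gate to x = +-125, y = 105 mm at the side rims. The deck ends 4 mm beyond this point in +y. One blank fits through at a time. Axes as the grinder's.
- slot (a point): middle of the mouth of the catch slot at deck level, grinder frame (0, 198, 130) mm: 50 mm along y (y = 173 to 223 mm, from where the deck ends), 100 mm along x, 70 mm deep, rubber floor; its outer wall rises to 10 mm above the deck. A blank whose centre passes the deck's end tips in by itself.
- wheel: grey grinding wheel, stopped, 150 mm diameter, 14 mm thick, axle along grinder y; it stands 30 mm out of the deck at the -y end. Its origin is its centre, 45 mm below the deck.
- blank0_center (a point): round stone disc (cabochon blank), 30 mm diameter, 10 mm thick, about 19 g, lying flat on the deck, slides easily; this point is its centre, 5 mm above its underside. The three blanks are alike.
- blank1_center (a point): round stone disc (cabochon blank), 30 mm diameter, 10 mm thick, about 19 g, lying flat on the deck, slides easily; this point is its centre, 5 mm above its underside. The three blanks are alike.
- blank2_center (a point): round stone disc (cabochon blank), 30 mm diameter, 10 mm thick, about 19 g, lying flat on the deck, slides easily; this point is its centre, 5 mm above its underside. The three blanks are alike.
- offcut: angular off-cut of the same stone, about 36 x 26 x 14 mm, loose on the deck at any turn among the blanks; origin at the middle of its underside. It may be nudged but stays on the deck.
- stick: dressing stick, a brown ceramic bar 100 x 18 x 18 mm, loose on the deck near the wheel; origin at the centre of its underside, x along it.
- tub: round blue plastic tub with stone pieces, 92 mm across the rim, 55 mm high (stones to 50 mm), loose on the bench beyond the slot end; origin at the centre of its underside.

How it is judged:
On the way, in this order (a step that is already met when the one before it is completed fails the run):
1. a first blank, alone, has dropped through the gate into the slot (((z of blank0_center in the frame of grinder between 0.055 and 0.115 m and x of blank0_center in the frame of grinder between -0.055 and 0.055 m and y of blank0_center in the frame of grinder between 0.17 and 0.226 m) or (z of blank1_center in the frame of grinder between 0.055 and 0.115 m and x of blank1_center in the frame of grinder between -0.055 and 0.055 m and y of blank1_center in the frame of grinder between 0.17 and 0.226 m) or (z of blank2_center in the frame of grinder between 0.055 and 0.115 m and x of blank2_center in the frame of grinder between -0.055 and 0.055 m and y of blank2_center in the frame of grinder between 0.17 and 0.226 m))), for 0.2 s.
2. a second blank has followed it ((((z of blank0_center in the frame of grinder between 0.055 and 0.115 m and x of blank0_center in the frame of grinder between -0.055 and 0.055 m and y of blank0_center in the frame of grinder between 0.17 and 0.226 m) and (z of blank1_center in the frame of grinder between 0.055 and 0.115 m and x of blank1_center in the frame of grinder between -0.055 and 0.055 m and y of blank1_center in the frame of grinder between 0.17 and 0.226 m)) or ((z of blank0_center in the frame of grinder between 0.055 and 0.115 m and x of blank0_center in the frame of grinder between -0.055 and 0.055 m and y of blank0_center in the frame of grinder between 0.17 and 0.226 m) and (z of blank2_center in the frame of grinder between 0.055 and 0.115 m and x of blank2_center in the frame of grinder between -0.055 and 0.055 m and y of blank2_center in the frame of grinder between 0.17 and 0.226 m)) or ((z of blank1_center in the frame of grinder between 0.055 and 0.115 m and x of blank1_center in the frame of grinder between -0.055 and 0.055 m and y of blank1_center in the frame of grinder between 0.17 and 0.226 m) and (z of blank2_center in the frame of grinder between 0.055 and 0.115 m and x of blank2_center in the frame of grinder between -0.055 and 0.055 m and y of blank2_center in the frame of grinder between 0.17 and 0.226 m)))), for 0.2 s.
3. the third blank has followed (z of blank0_center in the frame of grinder between 0.055 and 0.115 m and x of blank0_center in the frame of grinder between -0.055 and 0.055 m and y of blank0_center in the frame of grinder between 0.17 and 0.226 m and z of blank1_center in the frame of grinder between 0.055 and 0.115 m and x of blank1_center in the frame of grinder between -0.055 and 0.055 m and y of blank1_center in the frame of grinder between 0.17 and 0.226 m and z of blank2_center in the frame of grinder between 0.055 and 0.115 m and x of blank2_center in the frame of grinder between -0.055 and 0.055 m and y of blank2_center in the frame of grinder between 0.17 and 0.226 m), for 0.2 s.
At the end, for the whole second after the job is handed in: All three blanks lie at rest (under 20 mm/s) in the catch slot, their centres at least 15 mm below the deck; the off-cut still lies on the deck inside the rim; the stick is within 20 mm, the tub within 30 mm of where they started (all of step 3 and linear speed of each of blank0, blank1, blank2 below 0.02 m/s and z of offcut in the frame of grinder between 0.125 and 0.142 m and y of offcut in the frame of grinder below 0.165 m and distance of stick from where it was at the start of the episode below 0.02 m and distance of tub from where it was at the start of the episode below 0.03 m); the robot touches nothing.
It fails at once if a blank is lifted (its centre more than 17 mm above the deck: higher than when it stands on edge) (z of any of blank0_center, blank1_center, blank2_center in the frame of grinder above 0.147 m).
It fails at once if a blank, the off-cut, the stick or the tub is pinched or pressed hard (over 20 N from the fingers) (contact force between the fingers and blank0 above 20 N or contact force between the fingers and blank1 above 20 N or contact force between the fingers and blank2 above 20 N or contact force between the fingers and offcut above 20 N or contact force between the fingers and stick above 20 N or contact force between the fingers and tub above 20 N).
It fails at once if the off-cut is lifted (over 20 mm) or leaves the deck (z of offcut in the frame of grinder above 0.15 m or z of offcut in the frame of grinder below 0.118 m or y of offcut in the frame of grinder above 0.18 m).
It fails at once if the robot touches the grinding wheel (contact force between any of the fingers, the arm and wheel above 0.5 N).
It fails at once if the dressing stick is moved more than 20 mm, or the tub more than 30 mm (distance of stick from where it was at the start of the episode above 0.02 m or distance of tub from where it was at the start of the episode above 0.03 m).
It also fails if it takes over 67 s, if anything falls off the work surface, if the arm or the gripper's body presses on something with over 40 N, if the wrist force passes 120 N, or if a joint passes its speed limit or range.

ROBOT

A 6-joint arm with a two-finger parallel gripper is mounted at the origin on the work surface. World frame = base frame: x ahead of the robot, y to its left, z up, the work surface at z = 0. Lengths are in m, angles in rad, forces in N, time in s.
With the tool pointing down it reaches from about 0.35 to 0.925 m from the base axis. Payload 6.4 kg.
Tool frame: the origin (TCP) lies midway between the tips of the shut fingers; the grasp point (between the pads) lies 19 mm behind it; x points along the fingers, z is the direction in which the jaws open and shut, and the axes are right-handed (so a half turn about x gives the same grasp; the last joint's range is limited). The gripper opens to 85 mm and grips with 20 to 120 N. Pads are 22 mm wide; open, the fingers measure 114 mm over their backs; the gripper's body (76 mm by 85 mm) begins 54 mm behind the grasp point. The pads swing forward as they close: fully open they stand 13 mm farther back than shut.
Start: joints at [1.048, 0.245, 1.558, -0, 1.339, -0.174], TCP at [0.222, 0.611, 0.231] pointing down, gripper open.
Joint ranges: [-3.13, 3.13], [-1.02, 2.26], [0.13, 2.54], [-0.95, 4.09], [0.21, 2.88], [-2.74, 2.74]. Speed limits (rad/s): [2.57, 2.57, 3.14, 3.14, 3.14, 3.14].

INTERFACE

Orientations are given as a rotation vector (axis times angle).
In Python, from cell import monitor, cams, r gives the robot as it stands.
- The arm moves only by the tool jog_arm, never from a script. Its argument "series" is a list that holds one entry, the list of rows, each a list of 7 numbers: the finger opening in mm, from 0 to 85.4, then the shift along the tool's x, y, z in mm, then the turn, a rotation vector about the tool's x, y, z in degrees. In form: [[[claw, dx, dy, dz, rx, ry, rz], ...]]. A call has 1 to 12 rows; each row is the pose to reach, as a shift and turn from the pose commanded when the call began, along the tool's axes at that moment; what a row does not reach only later rows make up. A row lasts 1/8 s, in which the tool goes at most 62.5 mm and 10.7 degrees, less where a joint would pass 70% of its speed; a pose out of reach is approached as far as the arm can. A call with a gripper value outside its range is refused whole. The fingers move at their own pace and stop on an object; "squeeze" is the grip in N (left out, the last holds). Time passes only in rows, so rows that repeat a pose let the fingers close. It gives the time, the measured TCP pose, the force and the opening at its end, in the units of the state.
- monitor.read_state(): the state, without advancing time (a new reading comes with each control period).
- cams.capture(name): name is "side" or "top" or "wrist"; returns a dict with "pixels" (480x640x3 uint8, blue, green, red), "range_z" (480x640 float32, m along the optical axis (not along the pixel's ray), 0 where there is no reading), "fov_y" (degrees; the focal length in pixels is half the picture's height over the tangent of half this angle, whatever the lens; pixels are square), "cx", "cy" (the principal point, pixels), "xyz" and "orientation" of the camera in the world. Camera axes: x right, y down, z forward; pixel columns grow to the right and rows downward; lengths in m; the calibration is good to about 2 mm. A picture is of the moment at which its call begins.
- r.finish_job(): hands the job in, once; it reports no verdict.
Trained networks look in a picture, given as the dict that the camera call returned (one of the last four; its "shot" number tells which), for a name from the list of things; names that differ only in an ending like _2 or _b are one class to them, and where a whole thing is asked for, a point or a joint stands for the part that bears it (a point fixed in the world has none). Each returns a list of dicts, best first, with "p" (0 to 1); they miss things now and then, are a little off and sometimes report something else, mostly with a low value. They report only what shows in the picture. A call takes as long as a camera call.
- cams.silhouettes(name, picture): "mask" (480x640 bool, what is visible of it) and "location" ([column, row] in pixels, amid what is visible of it).
The state is a dict: "time": time; "joints": joint angles; "qvel": joint speeds; "joint_efforts": joint torques, N m; "ee_pos": TCP position; "orientation": TCP orientation; "ft_force": force on the tool from outside, world axes, zero at the start; "wrist_torque": the same for the moment, N m; "grip_width": finger opening in m.
Only numpy, scipy, OpenCV 4.12 (cv2) and the standard library are available. Lean on these libraries where they do the work, as an engineer would, in place of code of your own. Each camera call takes 0.05 s, during which the arm holds its last target.

## Working session

There is one attempt and no reset: what is moved stays moved. The work goes in short steps, Python scripts to look and compute and a tool call to move; the robot and the scene stay as the last step left them, time stands still between calls to the robot, and variables do not carry over. Pictures are saved under pics/ and viewed, and the job is handed in when it is done.

Besides the shell and the picture viewer there is one more tool, called after "Request:" by a JSON object that holds its "name" and its "arguments". jog_arm: Moves the arm, as the interface text tells. Its arguments: {"type":"object","properties":{"series":{"type":"array"},"squeeze":{"type":"number"}},"required":["series"]}

```bash
ls; mkdir -p pics
cat > h.py <<'E'
import numpy as np, cv2
from scipy.spatial.transform import Rotation as R
from cell import monitor, cams, r
def f(c): return 240/np.tan(np.radians(c["fov_y"])/2)
def rot(o):
    o=np.array(o,float)
    return R.from_rotvec(o) if o.size==3 else (R.from_quat(o) if o.size==4 else R.from_matrix(o))
def cloud(c):
    z=c["range_z"]; v,u=np.mgrid[:480,:640]
    p=np.stack([(u-c["cx"])/f(c)*z,(v-c["cy"])/f(c)*z,z],-1)
    return p@rot(c["orientation"]).as_matrix().T+np.array(c["xyz"])
def ray(c,u,v,zz):
    d=rot(c["orientation"]).apply([(u-c["cx"])/f(c),(v-c["cy"])/f(c),1]); o=np.array(c["xyz"])
    return o+d*(zz-o[2])/d[2]
def proj(c,P):
    q=rot(c["orientation"]).inv().apply(np.array(P)-np.array(c["xyz"]))
    return np.array([c["cx"]+f(c)*q[0]/q[2],c["cy"]+f(c)*q[1]/q[2]])
E
python3 - <<'E'
from h import *
print(monitor.read_state())
for n in("top","side","wrist"):
    c=cams.capture(n); cv2.imwrite(f"pics/{n}0.png",c["pixels"]); print(n,c["xyz"],c["orientation"],c["fov_y"],c["cx"],c["cy"])
    for k in("blank0_center","offcut","stick","tub","wheel","grinder"):
        for d in cams.silhouettes(k,c):
            P=cloud(c)[d["mask"]&(c["range_z"]>0)]
            print(k,round(d["p"],2),d["location"],d["mask"].sum(),np.median(P,0).round(4) if len(P) else None)
E
```

```text
pics
{'time': 0.0, 'joints': array([ 1.04787831e+00,  2.45810098e-01,  1.55907500e+00,  3.96035100e-05,
        1.33870686e+00, -1.74096682e-01]), 'qvel': array([ 3.60005919e-04, -1.66287201e-04, -4.20154224e-04, -1.77710908e-04,
       -1.51961040e-03, -3.91253230e-05]), 'joint_efforts': array([-2.15681408e-03, -4.29491508e+01, -3.26133549e+01, -2.54693186e-04,
        5.28899356e-03,  3.23703240e-06]), 'ee_pos': array([0.22185055, 0.61034676, 0.23015009]), 'orientation': array([-0.94943487,  1.35614785,  0.94809353]), 'ft_force': array([ 0.31925021, -0.3489011 ,  0.10424912]), 'wrist_torque': array([-0.03581032,  0.02599148, -0.028127  ]), 'grip_width': 0.08522337366632206}
top [0.35101437 0.09975368 1.25758847] [-2.13836443  2.11792065 -0.19180545] 45.71976055116157 314.20650007535954 239.63947962093872
blank0_center 0.51 [375.7, 243.1] 201 [ 0.5509 -0.0255  0.1414]
offcut 0.74 [331.4, 176.1] 225 [0.6843 0.061  0.1456]
stick 0.91 [452.7, 213.8] 509 [ 0.6102 -0.1759  0.1494]
tub 0.69 [161.5, 268.0] 1440 [0.5088 0.4312 0.0384]
wheel 0.56 [474.6, 220.6] 554 [ 0.5888 -0.2146  0.151 ]
grinder 0.97 [395.2, 226.0] 32816 [ 0.5888 -0.0685  0.1319]
side [ 0.00869027 -0.45307806  0.69837638] [-2.07124539  0.86295021 -0.42518827] 47.676553920104844 317.23431344659457 241.40268843082129
blank0_center 0.63 [369.6, 266.5] 229 [ 0.5462 -0.0289  0.1388]
offcut 0.77 [380.7, 214.9] 239 [0.6788 0.0602 0.1422]
stick 0.76 [469.9, 293.3] 890 [ 0.6006 -0.1796  0.1462]
tub 0.78 [194.9, 219.5] 1369 [0.5012 0.4142 0.0421]
wheel 0.95 [478.2, 310.0] 851 [ 0.5726 -0.2166  0.1494]
grinder 0.81 [424.9, 309.7] 49391 [ 0.5397 -0.1522  0.1286]
grinder 0.24 [468.6, 293.7] 824 [ 0.5989 -0.1798  0.1462]
wrist [0.14650086 0.63874773 0.37328059] [2.35112909 1.64733251 0.26396861] 69.05646813075819 316.67279206114125 245.26159372270843
```

Run:
```python
import cv2
for n in("top","side"):
    a=cv2.imread(f"pics/{n}0.png")
    a=a[120:340,120:520] if n=="top" else a[120:420,120:620]
    a=cv2.resize(a,None,fx=2 if n=="top" else 1.6,fy=2 if n=="top" else 1.6,interpolation=cv2.INTER_CUBIC); cv2.imwrite(f"pics/{n}0c.png",a)
```

```text
(no output)
```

View pics/top0c.png

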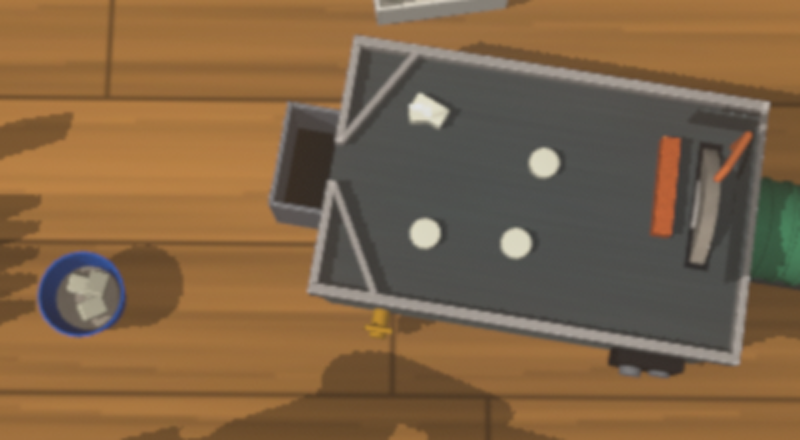

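View pics/side0c.png

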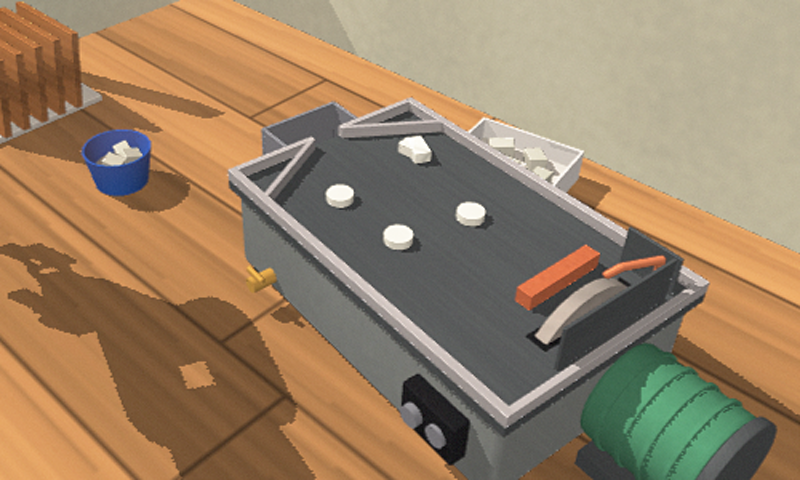

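```bash
cat >> h.py <<'E'
def toW(g,p): # grinder pose g=(x,y,yaw) , p in mm local (x,y,z)
    p=np.array(p,float)/1000; c,s=np.cos(g[2]),np.sin(g[2])
    return np.stack([g[0]+c*p[...,0]-s*p[...,1], g[1]+s*p[...,0]+c*p[...,1], p[...,2]],-1)
def toG(g,P):
    P=np.array(P,float); c,s=np.cos(g[2]),np.sin(g[2]); d=P[...,:2]-np.array(g[:2])
    return np.stack([c*d[...,0]+s*d[...,1],-s*d[...,0]+c*d[...,1],P[...,2]],-1)*1000
E
cat > fit.py <<'E'
from h import *
from scipy.optimize import minimize
poly=np.array([(-125,-140),(125,-140),(125,105),(20,165),(20,173),(-20,173),(-20,165),(-125,105)],float)
for n in("top","side"):
    c=cams.capture(n); hsv=cv2.cvtColor(c["pixels"],cv2.COLOR_BGR2HSV)
    C=cloud(c); K=4
    dark=((hsv[...,2]<105)&(hsv[...,1]<90)&(abs(C[...,2]-.13)<.012)).astype(np.uint8)
    bl=((hsv[...,2]>150)&(C[...,2]>.125)&(C[...,2]<.155)&(hsv[...,1]<70)).astype(np.uint8)
    cv2.imwrite(f"pics/dark_{n}.png",dark*255)
    dk=cv2.morphologyEx(dark,cv2.MORPH_CLOSE,np.ones((5,5)))
    big=cv2.resize(dk*255,None,fx=1,fy=1).astype(float)/255
    def tmpl(g):
        m=None
        for z in(130,144):
            W=toW(g,np.c_[poly,np.full(len(poly),z)])
            px=np.array([proj(c,w) for w in W]); t=np.zeros((480,640),np.uint8)
            cv2.fillPoly(t,[np.round(px*16).astype(np.int32)],255,lineType=cv2.LINE_AA,shift=4)
            m=t if m is None else np.minimum(m,t)
        return m/255.
    # region limited: penalise only y_local>-140
    def cost(g):
        L=toG(g,C); v=(L[...,1]>-138)
        t=tmpl(g); return (abs(t-big)*v).sum()
    best=None
    for y0 in(-.16,-.1,-.2):
        o=minimize(cost,[.585,-.02,y0],method="Nelder-Mead",options=dict(initial_simplex=[[.585,-.02,y0],[.60,-.02,y0],[.585,0,y0],[.585,-.02,y0+.06]],xatol=1e-5,fatol=.1,maxiter=400))
        if best is None or o.fun<best.fun: best=o
    g=best.x; print(n,g.round(4),best.fun)
    im=c["pixels"].copy()
    for z,col in((130,(0,255,0)),(144,(0,0,255))):
        px=np.array([proj(c,w) for w in toW(g,np.c_[poly,np.full(len(poly),z)])])
        cv2.polylines(im,[np.round(px*16).astype(np.int32)],True,col,1,shift=4)
    L=toG(g,C)
    nc,lab,st,ce=cv2.connectedComponentsWithStats(bl)
    for i in range(1,nc):
        if 60<st[i,4]<800:
            P=ray(c,*ce[i],.139); print(st[i,4],ce[i].round(1),"G",toG(g,P).round(1),"W",P.round(4), "cloud",np.median(L[lab==i],0).round(1))
    a=im[120:340,240:540] if n=="top" else im[150:400,200:600]
    cv2.imwrite(f"pics/fit_{n}.png",cv2.resize(a,None,fx=2,fy=2,interpolation=cv2.INTER_NEAREST))
E
python3 fit.py
```

```text
top [ 0.6107  0.0118 -0.1557] 2404.9529411764706
214 [333. 175.] G [ 68.   62.1 139. ] W [0.6876 0.0626 0.139 ] cloud [ 66.1  62.6 145.5]
171 [391.5 201. ] G [ 33.7 -63.1 139. ] W [ 0.6342 -0.0558  0.139 ] cloud [ 32.9 -62.8 141.8]
177 [332.  236.2] G [-57.5  44.1 139. ] W [0.5607 0.0642 0.139 ] cloud [-57.9  44.1 141.8]
177 [377.6 241.2] G [-52.7 -47.3 139. ] W [ 0.5513 -0.0268  0.139 ] cloud [-53.1 -46.8 141.8]
side [ 0.6036 -0.0109 -0.1495] 3340.1529411764704
521 [102.1   6.5] G [ 181.2 1939.4  139. ] W [1.0717 1.8798 0.139 ] cloud [ 178.5 1942.6  137.6]
429 [35.5 18.8] G [ -91.1 1908.4  139. ] W [0.7978 1.8897 0.139 ] cloud [ -92.5 1901.6  140.3]
253 [379.1 212.8] G [ 66.3  83.6 139. ] W [0.6817 0.0618 0.139 ] cloud [ 64.2  83.1 141.9]
209 [331.8 241.9] G [-58.9  64.9 139. ] W [0.5551 0.062  0.139 ] cloud [-58.5  65.7 138.8]
225 [413.5 253.1] G [ 31.  -42.3 139. ] W [ 0.628  -0.0574  0.139 ] cloud [ 31.4 -41.9 138.5]
244 [368.4 267.5] G [-54.1 -25.7 139. ] W [ 0.5463 -0.0283  0.139 ] cloud [-53.8 -24.7 138.8]
123 [552.1 293. ] G [ 129.4 -240.1  139. ] W [ 0.6959 -0.2676  0.139 ] cloud [ 125.3 -241.2  142.5]
276 [467.  320.3] G [ -19.1 -201.8  139. ] W [ 0.5547 -0.2076  0.139 ] cloud [ -24.1 -204.8  144.8]
```

View pics/fit_top.png

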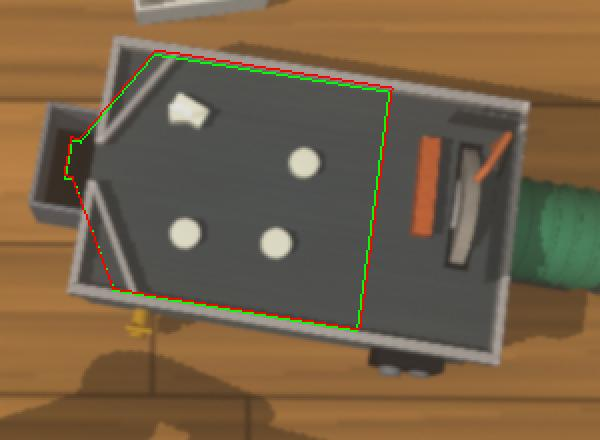

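View pics/fit_side.png

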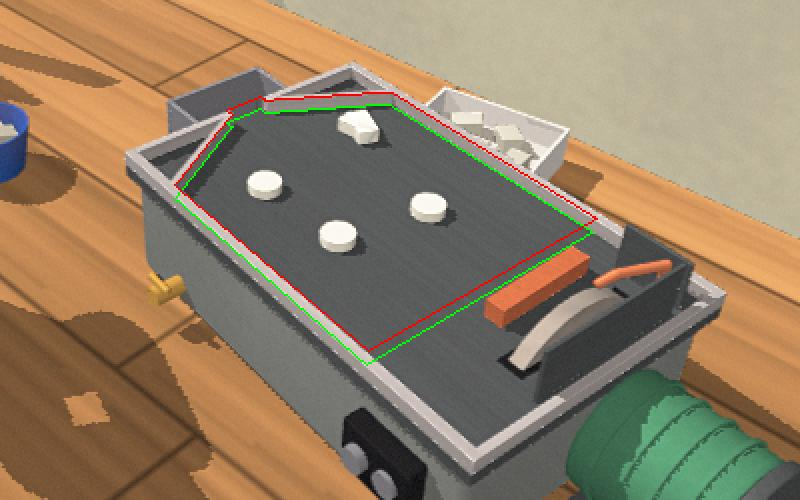

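View pics/dark_top.png

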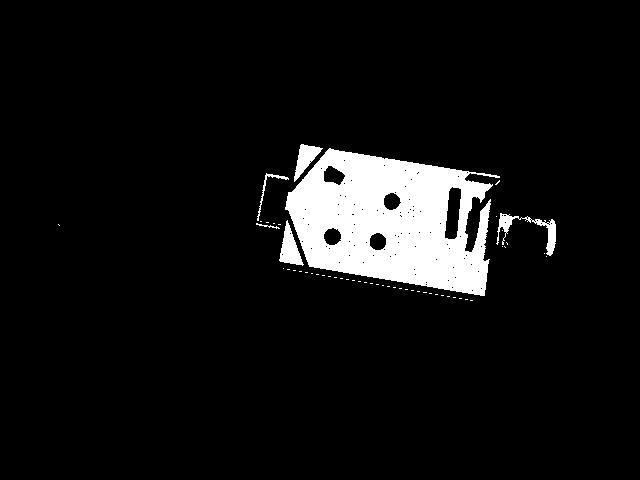

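```bash
python3 - <<'E'
s=open('fit.py').read()
s=s.replace('''    big=cv2''','''    dk=dark.copy(); _,lb=cv2.connectedComponents(dk,connectivity=4)
    dk=(lb==(lb[220,360] if n=="top" else lb[250,380])).astype(np.uint8); dk=cv2.morphologyEx(cv2.copyMakeBorder(dk,0,0,0,0,0),cv2.MORPH_CLOSE,np.ones((3,3)))
    cn,_=cv2.findContours(dk,cv2.RETR_EXTERNAL,cv2.CHAIN_APPROX_NONE); cv2.drawContours(dk,cn,-1,1,-1)
    big=cv2''')
open('fit.py','w').write(s)
E
python3 fit.py
```

```text
top [ 0.6072 -0.0138 -0.1582] 161.8156862745098
218 [333.  175.1] G [ 67.2  88.1 139. ] W [0.6874 0.0626 0.139 ] cloud [ 65.2  88.6 145.8]
170 [391.5 201. ] G [ 33.3 -37.2 139. ] W [ 0.6342 -0.0558  0.139 ] cloud [ 32.7 -37.  141.4]
175 [332.  236.2] G [-58.2  69.8 139. ] W [0.5607 0.0643 0.139 ] cloud [-58.5  69.8 141.7]
177 [377.6 241.2] G [-53.  -21.6 139. ] W [ 0.5514 -0.0268  0.139 ] cloud [-53.1 -21.  141.5]
side [ 0.6039 -0.0107 -0.147 ] 742.3490196078432
253 [379.1 212.8] G [ 66.4  83.2 139. ] W [0.6818 0.0619 0.139 ] cloud [ 64.2  83.1 142.2]
210 [331.8 241.9] G [-59.   64.8 139. ] W [0.555  0.0621 0.139 ] cloud [-58.5  65.5 138.8]
226 [413.5 253.2] G [ 30.5 -42.8 139. ] W [ 0.6278 -0.0574  0.139 ] cloud [ 31.4 -41.9 138.4]
245 [368.4 267.6] G [-54.5 -25.9 139. ] W [ 0.5462 -0.0283  0.139 ] cloud [-54.1 -25.3 138.9]
122 [552.1 292.9] G [ 128.8 -240.7  139. ] W [ 0.696  -0.2676  0.139 ] cloud [ 124.6 -241.2  142.5]
279 [467.  320.3] G [ -19.8 -202.   139. ] W [ 0.5548 -0.2076  0.139 ] cloud [ -24.7 -205.1  144.6]
```

View pics/fit_top.png

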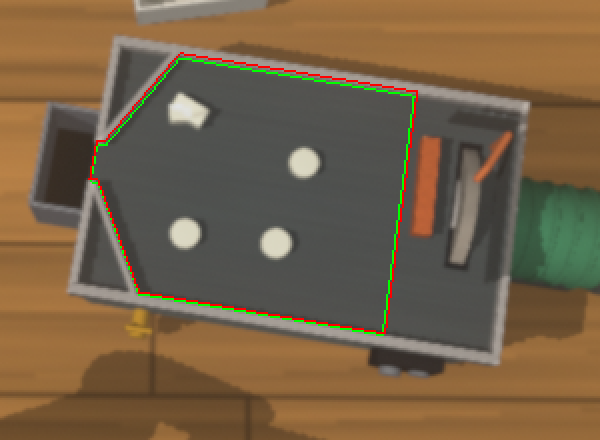

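View pics/fit_side.png

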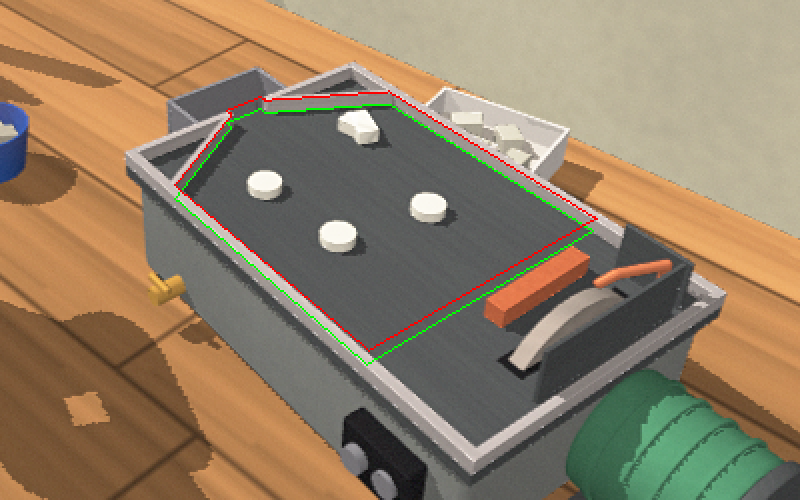

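```bash
cat > plan.py <<'E'
from h import *
G=np.array([0.6042,-0.0138,-0.1575])  # averaged: top fit, -3 mm x
def tcp_pose(g,cx,cy,th,back): # disc centre in G mm, heading th (rad from +y toward +x)
    t=np.array([np.sin(th),np.cos(th)]); p=np.array([cx,cy])-back*t
    return toW(g,[p[0],p[1],0])[:2], th-g[2]  # world heading clockwise from +y
def rel(st,xy,z,h):
    """row shift and turn from state pose so that tool pts down with tool y along world heading h (cw from +y) or opposite"""
    R0=rot(st["orientation"]); X=np.array([0,0,-1.]); Y=np.array([np.sin(h),np.cos(h),0])
    out=[]
    for s in(1,-1):
        y=s*Y; M=R.from_matrix(np.stack([X,y,np.cross(X,y)],1))
        out.append((R0.inv()*M).as_rotvec(degrees=True))
    d=R0.inv().apply(np.array([xy[0],xy[1],z])-st["ee_pos"])*1000
    return d.round(1),out[0].round(1),out[1].round(1)
E
python3 - <<'E'
from plan import *
s=monitor.read_state(); print(rot(s["orientation"]).as_matrix().round(3))
xy,h=tcp_pose(G,-58,70,np.radians(40),60); print(xy,np.degrees(h)); print(rel(s,xy,.2,h))
for n in(0,-90,90,45): print(n, rel(s,xy,.2,np.radians(n)))
E
```

```text
[[-0.    -0.94   0.342]
 [ 0.     0.342  0.94 ]
 [-1.     0.     0.   ]]
[0.51259825 0.02508635] 49.02408527331046
(array([  31.3, -473.2, -451.3]), array([119.,  -0.,  -0.]), array([-61.,   0.,  -0.]))
0 (array([  31.3, -473.2, -451.3]), array([70.,  0., -0.]), array([-110.,    0.,    0.]))
-90 (array([  31.3, -473.2, -451.3]), array([-20.,   0.,  -0.]), array([160.,  -0.,  -0.]))
90 (array([  31.3, -473.2, -451.3]), array([160.,  -0.,  -0.]), array([-20.,   0.,  -0.]))
45 (array([  31.3, -473.2, -451.3]), array([115.,   0.,  -0.]), array([-65.,   0.,   0.]))
```

Request:
{"name": "jog_arm", "arguments": {"series": [[[14,0,-40,-40,10,0,0],[14,0,-80,-78,20,0,0],[14,0,-120,-115,30,0,0],[14,0,-160,-152,40,0,0],[14,5,-200,-190,50,0,0],[14,5,-240,-228,60,0,0],[14,5,-280,-266,70,0,0],[14,10,-320,-304,80,0,0],[14,15,-360,-342,90,0,0],[14,20,-400,-380,100,0,0],[14,25,-440,-418,110,0,0],[14,31,-473,-451,119,0,0]]], "squeeze": 20}}

```text
time: 2.75
ee_pos: [0.5134, 0.0233, 0.2005]
orientation: [0.673, 1.463, -0.672]
ft_force: [-0.2, 0.5, 1.0]
grip_width: 0.0144
```

Run:
```python
from plan import *
s=monitor.read_state(); print(s["time"],s["ee_pos"],s["joints"].round(2),s["grip_width"]); print(rot(s["orientation"]).as_matrix().round(3))
for n in("top","side","wrist"):
    c=cams.capture(n); im=c["pixels"]; print(n,proj(c,s["ee_pos"]))
    a={"top":im[120:340,200:500],"side":im[150:400,200:600],"wrist":im}[n]
    cv2.imwrite(f"pics/{n}1.png",cv2.resize(a,None,fx=2 if n!="wrist" else 1,fy=2 if n!="wrist" else 1,interpolation=cv2.INTER_CUBIC))
    if n=="wrist":
        C=cloud(c); hsv=cv2.cvtColor(im,cv2.COLOR_BGR2HSV)
        bl=((hsv[...,2]>140)&(C[...,2]>.125)&(C[...,2]<.155)&(hsv[...,1]<70)).astype(np.uint8)
        nc,lab,st,ce=cv2.connectedComponentsWithStats(bl)
        for i in range(1,nc):
            if st[i,4]>300: P=ray(c,*ce[i],.139); print(st[i,4],ce[i].round(1),P.round(4),np.median(C[lab==i],0).round(4),toG(G,P).round(1))
```

```text
2.75 [0.51338629 0.0233474  0.20054472] [-0.18 -0.05  1.93  0.    1.26  0.69] 0.014385016899529885
[[ 0.001  0.759  0.652]
 [-0.     0.652 -0.759]
 [-1.     0.001  0.001]]
top [354.73979549 255.11175898]
side [331.64789454 232.08351994]
wrist [315.47483833 313.84914452]
8894 [169.7 134.5] [0.5193 0.1351 0.139 ] [0.5047 0.14   0.1434] [-107.2  133.7  139. ]
381 [477.2   5.6] [0.6712 0.0525 0.139 ] [0.67   0.0528 0.142 ] [ 55.8  76.  139. ]
2182 [310.5 162.6] [0.5586 0.0661 0.139 ] [0.5586 0.066  0.1394] [-57.6  71.7 139. ]
2377 [543.4 200.3] [ 0.6312 -0.0517  0.139 ] [ 0.6313 -0.0518  0.1392] [ 32.7 -33.2 139. ]
1824 [410.1 268.6] [ 0.5498 -0.0231  0.139 ] [ 0.5499 -0.0231  0.1392] [-52.2 -17.7 139. ]
605 [317.4 346.4] [ 0.4691 -0.016   0.139 ] [ 0.4713 -0.0141  0.1433] [-133.1  -23.4  139. ]
```

View pics/wrist1.png

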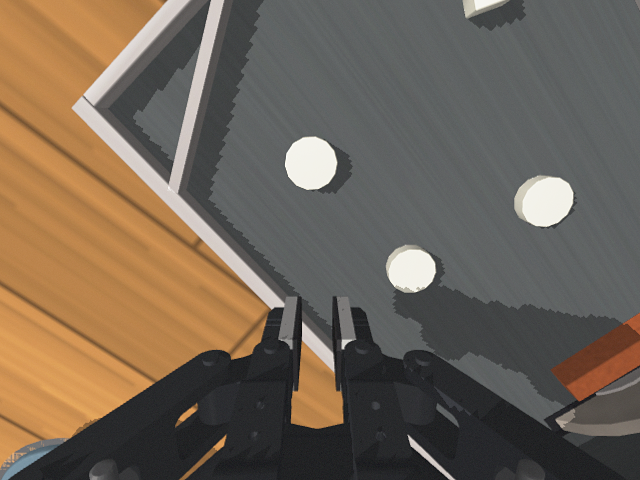

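View pics/side1.png

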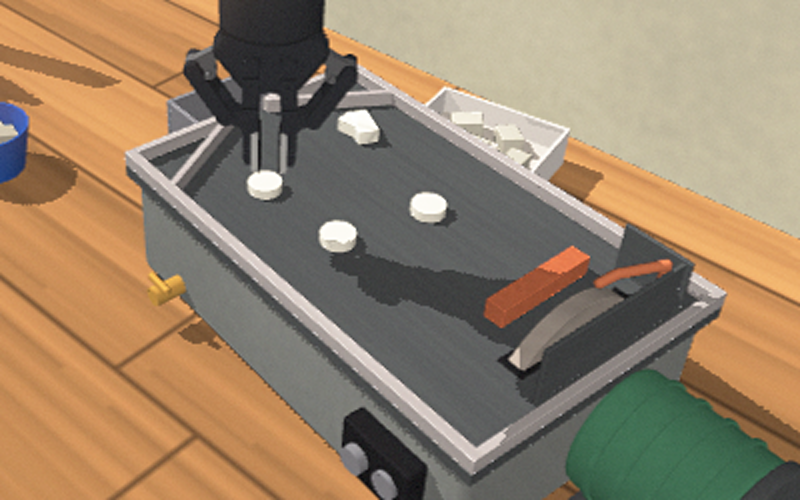

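View pics/top1.png

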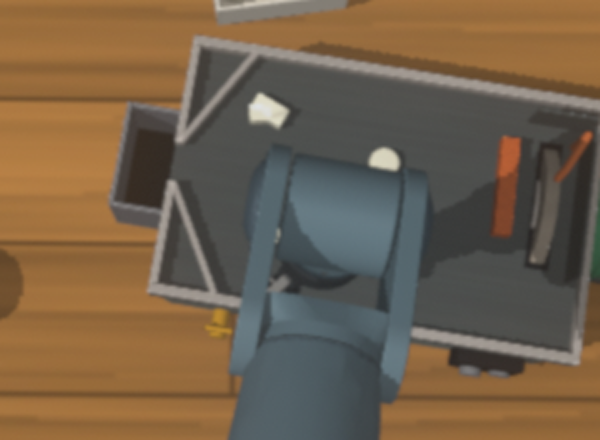

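```bash
sed -i 's/^G=.*/G=np.array([0.605,-0.0107,-0.157])/' plan.py
cat >> plan.py <<'E'
def bez(P,n):
    P=np.array(P,float); t=np.linspace(0,1,400)[:,None]
    B=(1-t)**3*P[0]+3*(1-t)**2*t*P[1]+3*(1-t)*t*t*P[2]+t**3*P[3]
    D=np.gradient(B,axis=0); s=np.r_[0,np.cumsum(np.linalg.norm(np.diff(B,axis=0),axis=1))]
    ss=np.linspace(0,s[-1],n); i=[np.argmin(abs(s-x)) for x in ss]
    return B[i],np.arctan2(D[i,0],D[i,1]),s[-1]
def clear(c,th,off,w=22,d=22):
    t=np.array([np.sin(th),np.cos(th)]); n=np.array([t[1],-t[0]]); m=1e9
    for a in(-w,w):
        for b in(off,off+d):
            p=np.array(c)-b*t+a*n
            for sg in(-1,1):
                q=np.array([p[0]*sg,p[1]]); m=min(m,(q-np.array([-20,165]))@np.array([.496,-.868])) if q[1]<165 else -99
    return m
E
python3 - <<'E'
from plan import *
s=monitor.read_state(); print(s["time"],s["ee_pos"],s["orientation"])
B=toG(G,[.5586,.0661,.139]); print("B",B, "C",toG(G,[.5498,-.0231,.139]),"A",toG(G,[.6312,-.0517,.139]))
for th0 in(40,50):
  th=np.radians(th0)
  P,H,L=bez([B[:2],B[:2]+45*np.array([np.sin(th),np.cos(th)]),[0,135],[0,175]],15)
  print(th0,L,[(p.round(0).tolist(),round(np.degrees(h)),round(clear(p,h,13.3),1)) for p,h in zip(P,H)])
E
```

```text
2.9 [0.51295459 0.02364195 0.20004036] [ 0.67014341  1.46551769 -0.67026269]
B [-57.83744326  68.60051135 139.        ] C [-52.5822718  -20.87833069 139.        ] A [ 32.28834913 -36.3992103  139.        ]
40 123.7764873859855 [([-58.0, 69.0], 40, np.float64(48.9)), ([-52.0, 75.0], 40, np.float64(45.8)), ([-46.0, 82.0], 40, np.float64(42.8)), ([-41.0, 89.0], 39, np.float64(39.9)), ([-35.0, 96.0], 38, np.float64(37.0)), ([-30.0, 103.0], 37, np.float64(34.1)), ([-25.0, 110.0], 35, np.float64(31.1)), ([-20.0, 117.0], 33, np.float64(28.2)), ([-15.0, 125.0], 30, np.float64(25.0)), ([-11.0, 132.0], 27, np.float64(21.8)), ([-7.0, 141.0], 22, np.float64(18.4)), ([-4.0, 149.0], 17, np.float64(14.7)), ([-2.0, 157.0], 12, np.float64(10.8)), ([-0.0, 166.0], 6, np.float64(6.6)), ([0.0, 175.0], 0, np.float64(1.8))]
50 125.02387455935275 [([-58.0, 69.0], 50, np.float64(45.6)), ([-51.0, 75.0], 48, np.float64(44.6)), ([-45.0, 81.0], 45, np.float64(43.2)), ([-39.0, 87.0], 43, np.float64(41.6)), ([-33.0, 94.0], 40, np.float64(39.6)), ([-27.0, 101.0], 37, np.float64(37.3)), ([-22.0, 108.0], 34, np.float64(34.7)), ([-17.0, 116.0], 30, np.float64(31.8)), ([-13.0, 124.0], 27, np.float64(28.6)), ([-9.0, 132.0], 23, np.float64(25.0)), ([-6.0, 140.0], 19, np.float64(21.0)), ([-3.0, 148.0], 14, np.float64(16.9)), ([-2.0, 157.0], 10, np.float64(12.2)), ([-0.0, 166.0], 5, np.float64(7.2)), ([0.0, 175.0], 0, np.float64(1.8))]
```

```bash
cat >> plan.py <<'E'
def rows(P,H,z=.133,back=24.3,g=None):
    g=G if g is None else g
    s=monitor.read_state()
    for p,h in zip(P,H):
        xy,hw=tcp_pose(g,p[0],p[1],h,back); d,a,_=rel(s,xy,z,hw); print(d,a,np.round(p),round(np.degrees(h)))
E
python3 - <<'E'
from plan import *
B=toG(G,[.5586,.0661,.139])[:2]; th=np.radians(42); t=np.array([np.sin(th),np.cos(th)])
rows([B-15*t],[th],z=.16);rows([B-15*t],[th])
P,H,L=bez([B,B+45*t,[0,135],[0,175]],15)
rows(P[:12],H[:12])
E
```

```text
[40.  23.  -3.5] [ 1.8 -0.   0. ] [-68.  57.] 42
[67.  23.  -3.5] [ 1.8 -0.   0. ] [-68.  57.] 42
[67. 38. -3.] [ 1.8 -0.   0. ] [-58.  69.] 42
[67.  46.8 -2.6] [ 1.5 -0.   0. ] [-52.  75.] 42
[67.  55.8 -2.1] [ 0.8 -0.   0. ] [-46.  82.] 41
[67.  64.4 -1.7] [-0.1 -0.   0. ] [-40.  88.] 40
[67.  73.6 -1.3] [-1.5 -0.   0. ] [-35.  96.] 39
[67.  82.3 -0.9] [-3.1 -0.   0. ] [-29. 102.] 37
[67.  91.3 -0.7] [-5.2 -0.   0. ] [-24. 110.] 35
[ 67.  100.   -0.6] [-7.7 -0.   0. ] [-19. 117.] 32
[ 67.  109.   -0.7] [-10.7  -0.    0. ] [-15. 124.] 29
[ 67.  118.2  -1.2] [-14.4  -0.    0. ] [-10. 132.] 26
[ 67.  126.9  -1.9] [-18.5  -0.    0. ] [ -7. 140.] 22
[ 67.  136.2  -3.2] [-23.4  -0.    0. ] [ -4. 149.] 17
```

Request:
{"name": "jog_arm", "arguments": {"series": [[[14,35,15,-3,2,0,0],[14,60,20,-3,2,0,0],[14,67,22,-3,2,0,0],[14,67,30,-3,2,0,0],[14,67,38,-3,2,0,0],[14,67,47,-2.5,1.5,0,0],[14,67,56,-2,1,0,0],[14,67,64,-1.5,0,0,0]]]}}

```text
time: 3.9
ee_pos: [0.5605, 0.0689, 0.1335]
orientation: [0.667, 1.466, -0.667]
ft_force: [-0.2, 0.2, 0.4]
grip_width: 0.0139
```

```bash
cat > look.py <<'E'
import sys
from plan import *
tag=sys.argv[1]
s=monitor.read_state(); print(s["time"],s["ee_pos"].round(4),"G",toG(G,s["ee_pos"]).round(1),s["ft_force"].round(1),s["grip_width"],s["joints"].round(2))
Y=rot(s["orientation"]).as_matrix()[:,1]; print("heading G deg",np.degrees(np.arctan2(Y[0],Y[1])+G[2]).round(1))
c=cams.capture("wrist"); im=c["pixels"]; C=cloud(c); hsv=cv2.cvtColor(im,cv2.COLOR_BGR2HSV)
bl=((hsv[...,2]>140)&(C[...,2]>.133)&(C[...,2]<.15)&(hsv[...,1]<70)).astype(np.uint8)
bl=cv2.morphologyEx(bl,cv2.MORPH_OPEN,np.ones((3,3)))
nc,lab,st,ce=cv2.connectedComponentsWithStats(bl)
T=toG(G,s["ee_pos"])
for i in range(1,nc):
    if st[i,4]>300:
        P=ray(c,*ce[i],.139); d=rot(s["orientation"]).inv().apply(P-s["ee_pos"])*1000
        print(st[i,4],ce[i].round(1),"G",toG(G,P).round(1),"tool",d.round(1),"wh",st[i,2:4])
for q in [(-125,105),(-20,165),(-20,173),(20,173),(20,165),(125,105)]:
    a=proj(c,toW(G,[q[0],q[1],144.])); 
    if 0<=a[0]<640 and 0<=a[1]<480: cv2.circle(im,tuple(np.round(a).astype(int)),3,(0,0,255),-1)
cv2.imwrite(f"pics/w_{tag}.png",im)
if len(sys.argv)>2:
    c=cams.capture(sys.argv[2]); cv2.imwrite(f"pics/{sys.argv[2]}_{tag}.png",c["pixels"])
E
python3 look.py 2
```

```text
3.9 [0.5605 0.0689 0.1335] G [-56.4  71.6 133.5] [-0.2  0.2  0.4] 0.01393541323686049 [-0.08  0.16  1.85 -0.    1.13  0.78]
heading G deg 39.9
15059 [128.5 206.4] G [-81.3 159.6 139. ] tool [ -5.5  51.5 -75.6] wh [212 374]
8655 [552.9 100.1] G [ 66.8  86.7 139. ] tool [-5.4 90.6 84.8] wh [106 120]
3714 [316.3 267.8] G [-40.9  91.6 139. ] tool [-5.5 25.3 -1. ] wh [70 69]
2551 [614.6 369.2] G [ 33.1 -36.5 139. ] tool [ -5.4 -25.4 138. ] wh [55 60]
```

View pics/w_2.png

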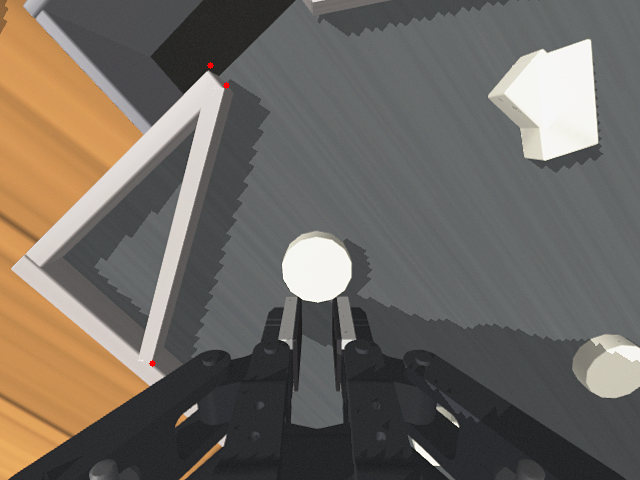

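Run:
```python
from plan import *
B=np.array([-40.9,91]); th=np.radians(40); t=np.array([np.sin(th),np.cos(th)])
P,H,L=bez([B,B+30*t,[0,138],[0,178]],12); print(L)
rows(P[1:],H[1:],back=25)
```

```text
98.58048504765875
[ 0.6  8.  -0.6] [ 0.   0.  -0.1] [-35.  98.] 40
[ 0.6 17.  -0.2] [-1.1  0.  -0.1] [-30. 105.] 39
[ 0.6 26.1  0.4] [-3.1  0.  -0.1] [-24. 112.] 37
[ 0.6 35.1  1. ] [-6.   0.  -0.1] [-19. 119.] 34
[ 0.6 44.2  1.4] [-9.8  0.  -0.1] [-14. 127.] 30
[ 0.6 53.4  1.4] [-14.2   0.   -0.1] [-10. 135.] 26
[ 0.6 62.7  0.9] [-19.3   0.   -0. ] [ -6. 143.] 21
[ 0.6 71.8 -0.3] [-24.5   0.   -0. ] [ -3. 151.] 15
[ 0.6 80.8 -2.3] [-29.9   0.   -0. ] [ -2. 160.] 10
[ 0.6 89.5 -5.2] [-35.   0.  -0.] [ -0. 169.] 5
[ 0.7 98.  -9. ] [-39.8   0.   -0. ] [  0. 178.] 0
```

Request:
{"name": "jog_arm", "arguments": {"series": [[[14,0,8,0,0,0,0],[14,0,17,0,-1,0,0],[14,0,26,0.5,-3,0,0],[14,0,35,1,-6,0,0],[14,0,44,1.5,-10,0,0],[14,0,53,1.5,-14,0,0],[14,0,62,1,-19,0,0],[14,0,70,0,-24,0,0]]]}}

```text
time: 4.95
ee_pos: [0.6132, 0.1149, 0.1332]
orientation: [0.339, 1.544, -0.339]
ft_force: [-0.6, -0.1, 0.3]
grip_width: 0.0142
```

```bash
python3 look.py 3
```

```text
4.95 [0.6132 0.1149 0.1332] G [-11.6 125.3 133.2] [-0.6 -0.1  0.3] 0.014223734634995709 [ 0.    0.29  1.7  -0.    1.16  0.44]
heading G deg 15.8
3842 [276.8  71.6] G [  1.4 225.8 139. ] tool [ -5.8 100.2 -14.8] wh [296 103]
1662 [428.5 105.8] G [ 51.  200.1 139. ] tool [-5.8 89.  39.9] wh [ 34 141]
11460 [504.8 201.1] G [ 73.8 157.4 139. ] tool [-5.8 54.1 73.5] wh [281 169]
13113 [135.8 296.3] G [-83.9 158.7 139. ] tool [ -5.8  12.5 -78.7] wh [263 304]
3920 [315.3 269.3] G [ -6.  149.8 139. ] tool [-5.8 25.1 -1.3] wh [70 79]
4612 [506.8 350.9] G [ 67.2  87.6 139. ] tool [ -5.8 -14.9  86. ] wh [80 84]
```

View pics/w_3.png

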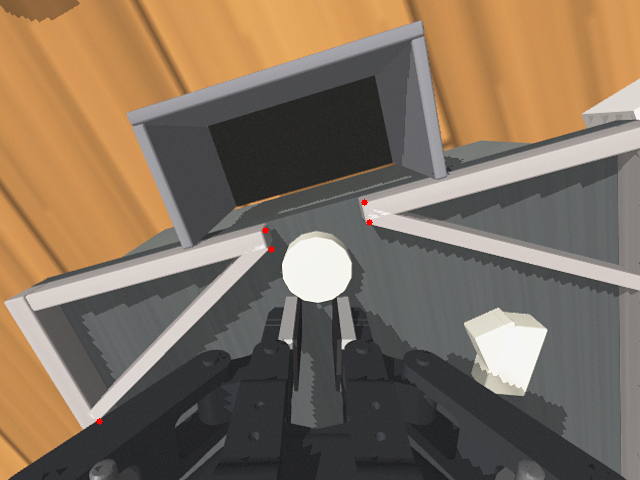

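Run:
```python
from plan import *
rows([(-4,154),(-2,159),(-.5,164),(0,170),(0,176),(0,181),(0,150)],np.radians([14,12,9,5,2,0,0]),back=25)
```

```text
[0.3 4.  0.1] [-1.6  0.  -0. ] [ -4 154] 14
[0.3 9.4 1.6] [-3.6  0.  -0. ] [ -2 159] 12
[ 0.3 14.7  3. ] [-6.6  0.  -0. ] [ -0. 164.] 9
[ 0.3 20.9  3.5] [-10.6   0.   -0. ] [  0 170] 5
[ 0.3 26.9  3.2] [-13.6   0.   -0. ] [  0 176] 2
[ 0.3 32.   2.7] [-15.6   0.   -0. ] [  0 181] 0
[ 0.3  2.1 11.1] [-15.6   0.   -0. ] [  0 150] 0
```

Request:
{"name": "jog_arm", "arguments": {"series": [[[14,0,4,0,-2,0,0],[14,0,9,1.5,-4,0,0],[12,0,15,3,-7,0,0],[10,0,21,3.5,-11,0,0],[8,0,27,3,-14,0,0],[6,0,32,2.5,-16,0,0],[6,0,32,2.5,-16,0,0]]]}}

```text
time: 5.88
ee_pos: [0.6285, 0.1427, 0.1332]
orientation: [0.123, 1.567, -0.123]
ft_force: [-0.2, 0.1, 0.0]
grip_width: 0.0062
```

```bash
python3 look.py 4 top
```

```text
5.875 [0.6285 0.1427 0.1332] G [ -0.8 155.2 133.2] [-0.2  0.1  0. ] 0.0061548689241460505 [ 0.05  0.33  1.64 -0.    1.17  0.2 ]
heading G deg -0.0
2732 [317.3 157.9] G [ -1.2 225.9 139. ] tool [-5.8 70.8 -0.3] wh [289  11]
14050 [123.5 324.4] G [-87.1 154.  139. ] tool [ -5.8  -1.1 -86.3] wh [269 287]
1056 [446.6 222. ] G [ 50.8 200.9 139. ] tool [-5.8 45.7 51.7] wh [ 24 117]
12211 [519.7 331. ] G [ 89.4 150.8 139. ] tool [-5.8 -4.5 90.2] wh [276 171]
```

View pics/w_4.png

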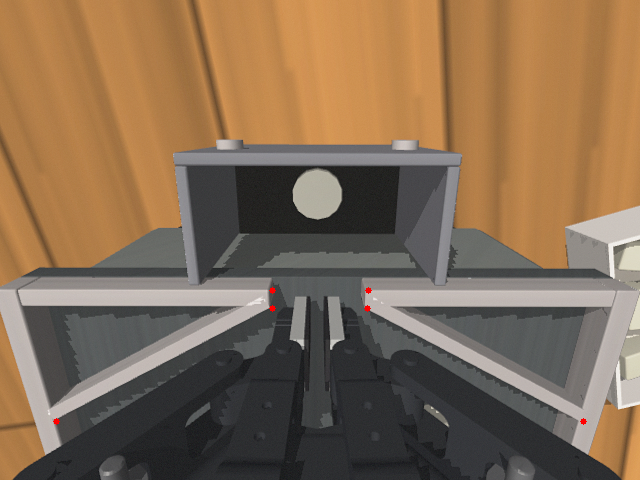

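Run:
```python
from plan import *
C=np.array([-52.6,-20.9]); th=np.radians(22); t=np.array([np.sin(th),np.cos(th)])
rows([C-20*t],[th],z=.2,back=25); rows([C-14*t],[th],z=.133,back=25)
```

```text
[ -66.7 -217.5  -68.6] [22. -0.  0.] [-60. -39.] 22
[   0.3 -211.9  -66.4] [22. -0.  0.] [-58. -34.] 22
```

Request:
{"name": "jog_arm", "arguments": {"series": [[[6,-30,-2,0,0,0,0],[8,-67,-30,-10,0,0,0],[10,-67,-75,-25,8,0,0],[12,-67,-120,-40,15,0,0],[14,-67,-165,-52,20,0,0],[14,-67,-200,-64,22,0,0],[14,-67,-217,-68,22,0,0],[14,-67,-217,-68,22,0,0]]]}}

```text
time: 6.98
ee_pos: [0.5274, -0.0619, 0.2004]
orientation: [0.425, 1.528, -0.425]
ft_force: [1.4, 0.3, -0.3]
grip_width: 0.0136
```

```bash
python3 look.py 5
python3 - <<'E'
from plan import *
C=np.array([-52.6,-20.9]); th=np.radians(22); t=np.array([np.sin(th),np.cos(th)])
rows([C-14*t],[th],z=.133,back=25)
P,H,L=bez([C,C+80*t,[0,115],[0,178]],22);print(L); rows(P,H,back=25)
E
```

```text
6.975 [ 0.5274 -0.0619  0.2004] G [-68.6 -62.7 200.4] [ 1.4  0.3 -0.3] 0.013576746010303606 [-0.33 -0.    1.89  0.    1.26  0.21]
heading G deg 22.1
6397 [150.4 162.2] G [-133.2   31.9  139. ] tool [ 61.4  63.3 -95.4] wh [203 355]
1064 [634.3  45.2] G [128.8 -10.6 139. ] tool [ 61.5 122.4 163.4] wh [ 15 126]
2268 [466.  166.4] G [ 32.7 -37.9 139. ] tool [61.5 61.  84.6] wh [56 53]
1987 [317.4 197.2] G [-52.7 -22.4 139. ] tool [61.4 43.3 -0.3] wh [50 51]
[67.4  5.  -0.7] [-0.  0. -0.] [-58. -34.] 22
207.04473309166244
[67.4 19.  -0.7] [-0.  0. -0.] [-53. -21.] 22
[67.4 29.1 -0.6] [-0.2  0.  -0. ] [-49. -11.] 22
[67.4 38.6 -0.6] [-0.4  0.  -0. ] [-45.  -3.] 22
[67.5 48.4 -0.5] [-0.6  0.  -0. ] [-42.   6.] 21
[67.5 58.7 -0.5] [-1.  0. -0.] [-38.  16.] 21
[67.5 68.3 -0.5] [-1.4  0.  -0. ] [-35.  25.] 21
[67.5 78.2 -0.6] [-1.9  0.  -0. ] [-31.  34.] 20
[67.5 88.1 -0.7] [-2.5  0.  -0. ] [-28.  44.] 20
[67.5 97.7 -0.9] [-3.1  0.  -0. ] [-25.  53.] 19
[ 67.5 107.8  -1.2] [-3.9  0.  -0. ] [-21.  62.] 18
[ 67.5 117.7  -1.5] [-4.7  0.  -0. ] [-18.  72.] 17
[ 67.5 127.5  -2. ] [-5.7  0.  -0. ] [-16.  81.] 16
[ 67.5 137.1  -2.6] [-6.8  0.  -0. ] [-13.  90.] 15
[ 67.5 147.1  -3.4] [-8.  0. -0.] [-10. 100.] 14
[ 67.5 157.   -4.3] [-9.3  0.  -0. ] [ -8. 110.] 13
[ 67.5 166.8  -5.4] [-10.8   0.   -0. ] [ -6. 119.] 11
[ 67.5 176.4  -6.6] [-12.4   0.   -0. ] [ -4. 129.] 10
[ 67.5 186.4  -8.2] [-14.1   0.   -0. ] [ -3. 139.] 8
[ 67.5 196.3 -10. ] [-16.   0.  -0.] [ -2. 149.] 6
[ 67.5 205.6 -12. ] [-17.8   0.   -0. ] [ -1. 158.] 4
[ 67.5 215.3 -14.4] [-19.9   0.   -0. ] [ -0. 168.] 2
[ 67.5 224.9 -17.1] [-22.   0.  -0.] [  0. 178.] 0
```

View pics/w_5.png

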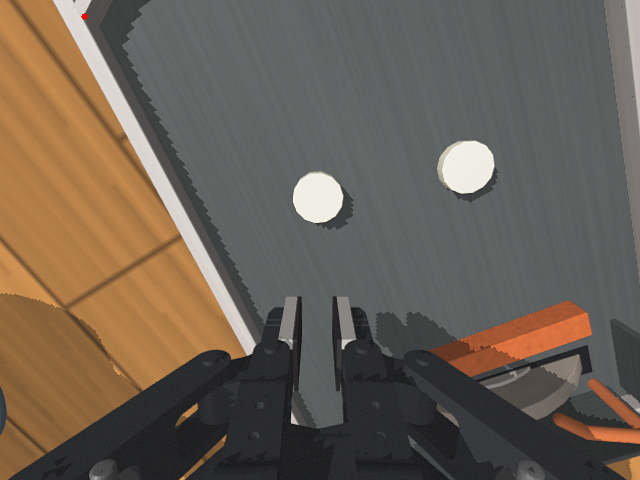

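Request:
{"name": "jog_arm", "arguments": {"series": [[[14,45,2,-0.5,0,0,0],[14,67,5,-0.5,0,0,0],[14,67,11,-0.5,0,0,0],[14,67,19,-0.5,0,0,0],[14,67,29,-0.5,0,0,0],[14,67,39,-0.5,-0.5,0,0],[14,67,49,-0.5,-0.5,0,0],[14,67,59,-0.5,-1,0,0],[14,67,69,-0.5,-1.5,0,0],[14,67,79,-0.5,-2,0,0],[14,67,89,-1,-2.5,0,0],[14,67,98,-1,-3,0,0]]]}}

```text
time: 8.52
ee_pos: [0.5772, 0.0238, 0.1332]
orientation: [0.382, 1.537, -0.382]
ft_force: [0.1, -0.5, 0.5]
grip_width: 0.0142
```

```bash
python3 look.py 6
python3 - <<'E'
from plan import *
C=np.array([-25,54]); th=np.radians(19); t=np.array([np.sin(th),np.cos(th)])
P,H,L=bez([C,C+40*t,[0,120],[0,180]],14);print(L); rows(P,H,back=25)
E
```

```text
8.525 [0.5772 0.0238 0.1332] G [-32.8  29.7 133.2] [ 0.1 -0.5  0.5] 0.014150595080285662 [-0.15  0.19  1.82 -0.    1.14  0.33]
heading G deg 19.0
2352 [42.3 17.6] G [-83.5 170.5 139. ] tool [ -5.8 116.7 -93.6] wh [112  48]
9781 [ 82.7 199.4] G [-102.9  111.5  139. ] tool [ -5.8  54.6 -92.9] wh [186 405]
8208 [525.3 112.9] G [ 66.7  87.1 139. ] tool [-5.8 86.6 75.5] wh [103 114]
4078 [316.4 270.7] G [-25.7  53.  139. ] tool [-5.8 24.4 -0.8] wh [70 79]
870 [506.4 388.8] G [ 40.  -33.4 139. ] tool [ -5.8 -36.   89.4] wh [46 38]
129.30113433748048
[ 0.4 -0.3 -0.6] [ 0.1  0.  -0. ] [-25.  54.] 19
[ 0.4  9.8 -0.6] [ 0.4  0.  -0. ] [-22.  63.] 19
[ 0.4 19.5 -0.5] [ 0.2  0.  -0. ] [-18.  73.] 19
[ 0.4 29.4 -0.2] [-0.6  0.  -0. ] [-15.  82.] 18
[ 0.4 39.6  0.2] [-2.  0. -0.] [-12.  92.] 17
[ 0.4 49.4  0.5] [-3.8  0.  -0. ] [-10. 101.] 15
[ 0.4 59.4  0.6] [-5.9  0.  -0. ] [ -7. 111.] 13
[ 0.4 69.3  0.3] [-8.1  0.  -0. ] [ -5. 120.] 11
[ 0.4 79.4 -0.3] [-10.3   0.   -0. ] [ -3. 130.] 9
[ 0.4 89.3 -1.4] [-12.4   0.   -0. ] [ -2. 140.] 7
[ 0.4 99.  -2.9] [-14.3   0.   -0. ] [ -1. 150.] 5
[  0.4 109.   -4.8] [-16.   0.  -0.] [ -0. 160.] 3
[  0.4 118.6  -7. ] [-17.5   0.   -0. ] [ -0. 170.] 1
[  0.4 128.4  -9.6] [-18.9   0.   -0. ] [  0. 180.] 0
```

Request:
{"name": "jog_arm", "arguments": {"series": [[[14,0,8,-0.5,0,0,0],[14,0,18,-0.5,0,0,0],[14,0,28,0,-0.5,0,0],[14,0,38,0,-2,0,0],[14,0,48,0.5,-4,0,0],[14,0,58,0.5,-6,0,0],[14,0,68,0.5,-8,0,0],[14,0,78,0,-10,0,0],[14,0,88,-1,-12,0,0],[14,0,96,-2.5,-14,0,0]]]}}

```text
time: 9.82
ee_pos: [0.62, 0.1098, 0.1333]
orientation: [0.19, 1.562, -0.19]
ft_force: [-0.4, -0.2, 0.8]
grip_width: 0.0138
```

```bash
python3 look.py 7
python3 - <<'E'
from plan import *
rows([(0,155),(0,160),(0,165),(0,171),(0,177),(0,181)],np.radians([4,3,2,1,0,0]),back=25)
E
```

```text
9.825 [0.62   0.1098 0.1333] G [ -4.  121.4 133.3] [-0.4 -0.2  0.8] 0.013827673148100097 [-0.    0.3   1.68  0.    1.16  0.24]
heading G deg 4.8
3928 [303.7  58.9] G [ -0.4 225.8 139. ] tool [ -5.7 104.4  -5.2] wh [312  41]
1602 [448.9 123.5] G [ 51. 200. 139.] tool [-5.7 83.1 48.1] wh [ 16 140]
14997 [117.4 270.4] G [-86.1 153.  139. ] tool [ -5.7  24.6 -84.5] wh [264 361]
15138 [535.5 266.4] G [ 89. 140. 139.] tool [-5.7 26.5 91.1] wh [276 286]
3930 [315.3 269.2] G [ -3.  146.6 139. ] tool [-5.7 25.2 -1.2] wh [70 79]
2575 [480.8 360.9] G [ 69.1  94.8 139. ] tool [ -5.7 -20.3  75.1] wh [75 59]
[0.3 8.1 1.6] [-0.8  0.  -0. ] [  0 155] 4
[ 0.3 13.1  1.6] [-1.8  0.  -0. ] [  0 160] 3
[ 0.3 18.1  1.6] [-2.8  0.  -0. ] [  0 165] 2
[ 0.3 24.1  1.6] [-3.8  0.  -0. ] [  0 171] 1
[ 0.4 30.1  1.5] [-4.8  0.  -0. ] [  0 177] 0
[ 0.4 34.1  1.2] [-4.8  0.  -0. ] [  0 181] 0
```

View pics/w_7.png

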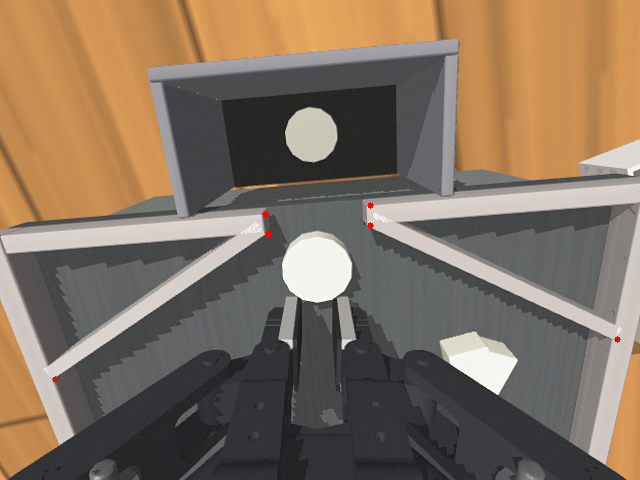

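Request:
{"name": "jog_arm", "arguments": {"series": [[[14,0,6,1,-1,0,0],[14,0,13,1.5,-2,0,0],[12,0,18,1.5,-3,0,0],[10,0,24,1.5,-4,0,0],[8,0,30,1.5,-5,0,0],[6,0,34,1,-5,0,0],[6,0,34,1,-5,0,0],[6,-30,32,1,-5,0,0]]]}}

```text
time: 10.88
ee_pos: [0.6264, 0.1398, 0.1605]
orientation: [0.122, 1.574, -0.124]
ft_force: [-0.0, -0.3, 0.3]
grip_width: 0.006
```

```bash
python3 look.py 8
python3 - <<'E'
from plan import *
C=np.array([32.5,-37]); th=np.radians(-13); t=np.array([np.sin(th),np.cos(th)])
rows([C-20*t],[th],z=.2,back=25)
E
```

```text
10.875 [0.6264 0.1398 0.1605] G [ -2.4 152.  160.5] [-0.  -0.3  0.3] 0.006000322531149539 [ 0.04  0.3   1.63 -0.    1.22  0.2 ]
heading G deg -0.0
1900 [324.7 146.4] G [  0.5 225.9 139. ] tool [21.4 73.9  3. ] wh [242  10]
10569 [150.7 295.3] G [-89.2 151.4 139. ] tool [ 22.1  -0.6 -86.6] wh [233 273]
757 [430.9 200.8] G [ 50.9 201.2 139. ] tool [21.1 49.2 53.4] wh [ 19 102]
9533 [498.3 303.9] G [ 91.4 147.1 139. ] tool [20.9 -4.9 93.9] wh [236 176]
[ -32.7 -233.4   41.6] [-13.    0.2  -0. ] [ 37. -56.] -13
```

View pics/w_8.png

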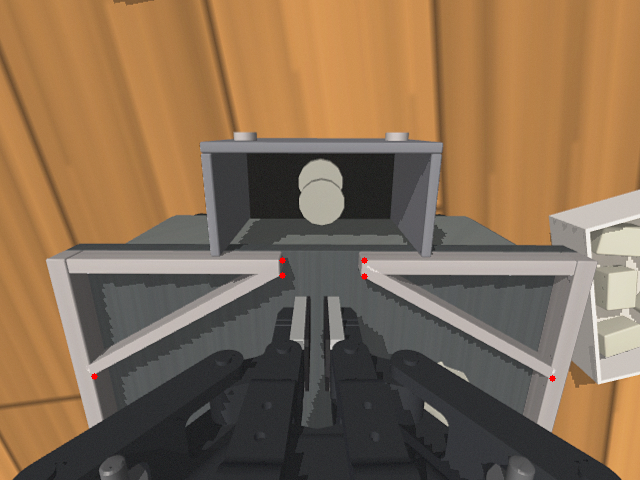

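Request:
{"name": "jog_arm", "arguments": {"series": [[[6,-33,-20,4,0,0,0],[8,-33,-60,12,-3,0,0],[10,-33,-105,20,-6,0,0],[12,-33,-150,28,-9,0,0],[14,-33,-190,35,-13,0,0],[14,-33,-220,40,-13,0,0],[14,-33,-233,41.5,-13,0,0],[14,-33,-233,41.5,-13,0,0]]]}}

```text
time: 11.92
ee_pos: [0.6331, -0.0969, 0.1961]
orientation: [-0.054, 1.57, 0.054]
ft_force: [0.4, 0.5, -0.3]
grip_width: 0.0141
```

```bash
python3 look.py 9
python3 - <<'E'
from plan import *
C=np.array([32.5,-37.5]); th=np.radians(-13); t=np.array([np.sin(th),np.cos(th)])
rows([C-14*t],[th],z=.133,back=25)
P,H,L=bez([C,C+80*t,[0,110],[0,180]],23);print(L); rows(P[:14],H[:14],back=25)
E
```

```text
11.925 [ 0.6331 -0.0969  0.1961] G [ 41.2 -80.7 196.1] [ 0.4  0.5 -0.3] 0.01412324130806993 [-0.33  0.25  1.61  0.    1.27 -0.4 ]
heading G deg -13.0
7903 [ 23.7 222.6] G [-133.6  -90.8  139. ] tool [  57.2   29.3 -172.6] wh [ 77 445]
6493 [506.1 167.1] G [130.3   2.8 139. ] tool [ 57.2  61.4 105.6] wh [154 356]
2066 [320.6 199.5] G [ 33.3 -38.3 139. ] tool [57.2 43.1  1.8] wh [52 52]
[63.2  4.3  1.2] [ 0. -0. -0.] [ 36. -51.] -13
220.4065748429972
[63.2 18.3  1.2] [ 0. -0. -0.] [ 32. -38.] -13
[63.2 28.4  1.2] [ 0.1 -0.  -0. ] [ 30. -28.] -13
[63.2 38.5  1.1] [ 0.3 -0.  -0. ] [ 28. -18.] -13
[63.2 48.5  1.1] [ 0.4 -0.  -0. ] [26. -8.] -13
[63.2 58.4  1.1] [ 0.7 -0.  -0. ] [24.  2.] -12
[63.2 68.2  1.1] [ 0.9 -0.  -0. ] [22. 11.] -12
[63.2 78.5  1.2] [ 1.2 -0.  -0. ] [19. 21.] -12
[63.2 88.2  1.3] [ 1.6 -0.  -0. ] [18. 31.] -11
[63.2 98.3  1.4] [ 2. -0. -0.] [16. 41.] -11
[ 63.2 108.4   1.6] [ 2.4 -0.  -0. ] [14. 51.] -11
[ 63.2 118.4   1.9] [ 2.9 -0.  -0. ] [12. 60.] -10
[ 63.2 128.3   2.2] [ 3.5 -0.  -0. ] [10. 70.] -10
[ 63.2 138.6   2.6] [ 4.1 -0.  -0. ] [ 9. 80.] -9
[ 63.2 148.4   3.1] [ 4.7 -0.  -0. ] [ 7. 90.] -8
```

View pics/w_9.png

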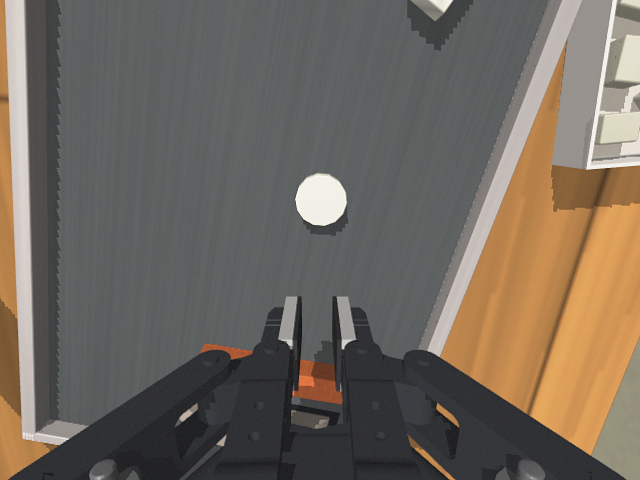

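Request:
{"name": "jog_arm", "arguments": {"series": [[[14,42,2,2,0,0,0],[14,63,4,2,0,0,0],[14,63,10,2,0,0,0],[14,63,18,2,0,0,0],[14,63,28,2,0,0,0],[14,63,38,1.5,0.5,0,0],[14,63,48,1.5,0.5,0,0],[14,63,58,1,1,0,0],[14,63,68,1,1,0,0],[14,63,78,1,1,0,0],[14,63,88,1.5,1.5,0,0],[14,63,98,1.5,2,0,0]]]}}

```text
time: 13.48
ee_pos: [0.6278, 0.0019, 0.1333]
orientation: [-0.027, 1.571, 0.027]
ft_force: [0.4, -0.9, 0.2]
grip_width: 0.0141
```

```bash
python3 look.py 10
python3 - <<'E'
from plan import *
C=np.array([15.5,41]); th=np.radians(-11); t=np.array([np.sin(th),np.cos(th)])
P,H,L=bez([C,C+45*t,[0,115],[0,180]],15);print(L); rows(P,H,back=25)
E
```

```text
13.475 [0.6278 0.0019 0.1333] G [ 20.5  16.  133.3] [ 0.4 -0.9  0.2] 0.01407982252110599 [-0.18  0.3   1.69 -0.    1.16 -0.21]
heading G deg -11.0
9785 [579.7 203. ] G [112.   88.2 139. ] tool [ -5.7  53.5 103.5] wh [146 420]
6555 [468.8 184.1] G [ 66.5  87.  139. ] tool [-5.7 61.  58.7] wh [106 105]
4086 [316.3 270.6] G [ 15.2  40.1 139. ] tool [-5.7 24.7 -0.6] wh [70 78]
140.16963711722548
[ 0.2 -0.6  0. ] [ 0. -0. -0.] [16. 41.] -11
[0.2 9.3 0. ] [-0.1 -0.  -0. ] [14. 51.] -11
[ 0.2 19.5 -0. ] [ 0. -0. -0.] [12. 61.] -11
[ 0.2 29.4 -0.2] [ 0.4 -0.  -0. ] [10. 70.] -11
[ 0.3 39.5 -0.3] [ 1.1 -0.  -0. ] [ 8. 80.] -10
[ 0.3 49.4 -0.5] [ 2. -0. -0.] [ 6. 90.] -9
[ 0.3 59.4 -0.5] [ 3.1 -0.  -0. ] [  5. 100.] -8
[ 0.3 69.4 -0.4] [ 4.3 -0.  -0. ] [  4. 110.] -7
[ 0.3 79.5 -0. ] [ 5.6 -0.  -0. ] [  3. 120.] -5
[ 0.3 89.5  0.6] [ 6.7 -0.  -0. ] [  2. 130.] -4
[ 0.3 99.6  1.4] [ 7.8 -0.  -0. ] [  1. 140.] -3
[  0.3 109.5   2.4] [ 8.7 -0.  -0. ] [  1. 150.] -2
[  0.3 119.6   3.6] [ 9.6 -0.  -0. ] [  0. 160.] -1
[  0.3 129.4   5. ] [10.4 -0.  -0. ] [  0. 170.] -1
[  0.3 139.3   6.6] [11. -0. -0.] [  0. 180.] 0
```

Request:
{"name": "jog_arm", "arguments": {"series": [[[14,0,8,0,0,0,0],[14,0,18,0,0,0,0],[14,0,28,0,0.5,0,0],[14,0,38,-0.5,1,0,0],[14,0,48,-0.5,2,0,0],[14,0,58,-0.5,3,0,0],[14,0,68,-0.5,4,0,0],[14,0,78,0,5.5,0,0],[14,0,88,0.5,6.5,0,0],[14,0,98,1.5,7.5,0,0],[14,0,106,2,8.5,0,0]]]}}

```text
time: 14.9
ee_pos: [0.6261, 0.1079, 0.1333]
orientation: [0.09, 1.569, -0.09]
ft_force: [-0.1, 0.2, -0.2]
grip_width: 0.0139
```

```bash
python3 look.py 11
python3 - <<'E'
from plan import *
rows([(0,155),(0,160),(0,165),(0,171),(0,177),(0,181)],np.radians([-2,-1,0,0,0,0]),back=25)
E
```

```text
14.9 [0.6261 0.1079 0.1333] G [  2.3 120.4 133.3] [-0.1  0.2 -0.2] 0.013897896898480287 [-0.01  0.31  1.66 -0.    1.16  0.11]
heading G deg -2.5
3948 [319.8  55.7] G [ -1.8 225.8 139. ] tool [ -5.7 105.4   0.5] wh [313  28]
15284 [112.5 254.9] G [-84.2 148.4 139. ] tool [ -5.7  31.6 -85.2] wh [263 401]
16183 [521.1 264. ] G [ 86.  151.7 139. ] tool [-5.7 27.6 85. ] wh [276 374]
3904 [315.2 269.2] G [  0.  145.6 139. ] tool [-5.7 25.2 -1.2] wh [70 78]
813 [467.7 366.8] G [ 72.7 100.  139. ] tool [ -5.7 -23.4  69.5] wh [55 36]
[ 0.3  8.9 -0.8] [ 0.5 -0.  -0. ] [  0 155] -2
[ 0.3 13.9 -1. ] [ 1.5 -0.  -0. ] [  0 160] -1
[ 0.3 18.9 -1.3] [ 2.5 -0.  -0. ] [  0 165] 0
[ 0.3 24.9 -1. ] [ 2.5 -0.  -0. ] [  0 171] 0
[ 0.3 30.9 -0.7] [ 2.5 -0.  -0. ] [  0 177] 0
[ 0.3 34.9 -0.6] [ 2.5 -0.  -0. ] [  0 181] 0
```

View pics/w_11.png

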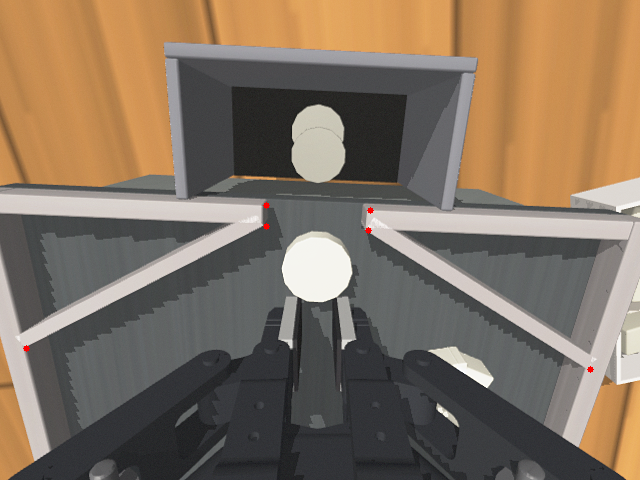

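Request:
{"name": "jog_arm", "arguments": {"series": [[[14,0,6,-0.5,0.5,0,0],[14,0,13,-1,1.5,0,0],[12,0,19,-1,2.5,0,0],[10,0,25,-1,2.5,0,0],[8,0,31,-0.5,2.5,0,0],[6,0,35,-0.5,2.5,0,0],[6,0,35,-0.5,2.5,0,0],[6,-30,33,-0.5,2.5,0,0],[6,-60,20,-0.5,2.5,0,0],[6,-70,10,-0.5,2.5,0,0],[6,-70,10,-0.5,2.5,0,0]]]}}

```text
time: 16.32
ee_pos: [0.6269, 0.1165, 0.2036]
orientation: [0.124, 1.566, -0.124]
ft_force: [-0.0, -0.3, -0.7]
grip_width: 0.0062
```

```bash
python3 look.py 12 side
python3 - <<'E'
from plan import *
c=cams.capture("wrist");C=cloud(c); L=toG(G,C); hsv=cv2.cvtColor(c["pixels"],cv2.COLOR_BGR2HSV)
m=(hsv[...,2]>140)&(abs(L[...,0])<48)&(L[...,1]>173)&(L[...,1]<222)&(L[...,2]<118)&(L[...,2]>40)
print(m.sum(), [np.percentile(L[m][:,k],[2,50,98]).round(1) for k in range(3)])
for n in("stick","tub","offcut"):
    c=cams.capture("side")
    for d in cams.silhouettes(n,c): print(n,d["p"],d["location"],np.median(cloud(c)[d["mask"]],0).round(4))
E
```

```text
16.325 [0.6269 0.1165 0.2036] G [  1.7 129.  203.6] [-0.  -0.3 -0.7] 0.006233368528842643 [0.01 0.24 1.62 0.   1.28 0.16]
heading G deg 0.1
1494 [315.   99.4] G [  0.3 226.  139. ] tool [64.6 97.  -1.5] wh [198   8]
8049 [163.5 244.1] G [-94.  142.8 139. ] tool [ 64.5  13.6 -95.8] wh [195 299]
603 [403.6 149.6] G [ 50.9 199.4 139. ] tool [64.6 70.4 49.1] wh [13 88]
7494 [467.  251.5] G [ 95.5 137.7 139. ] tool [64.7  8.8 93.7] wh [196 207]
2041 [413.9 322.5] G [ 66.5  87.3 139. ] tool [ 64.6 -41.7  64.8] wh [51 56]
1965 [array([-14.7,  -1.3,  12. ]), array([177.2, 196.7, 214. ]), array([78.4, 89. , 90.8])]
stick 0.98 [468.5, 295.9] [ 0.5977 -0.1795  0.1463]
tub 0.74 [196.2, 220.3] [0.5006 0.4144 0.0415]
offcut 0.76 [382.1, 214.9] [0.6788 0.0598 0.142 ]
offcut 0.25 [468.7, 293.6] [ 0.5993 -0.1798  0.1461]
```

View pics/w_12.png

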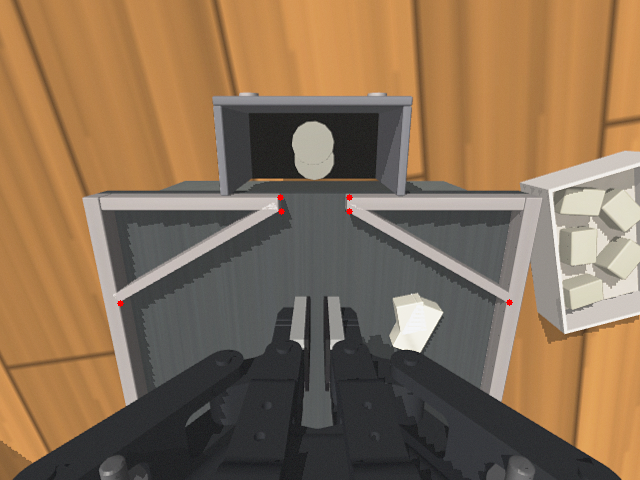

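View pics/side_12.png

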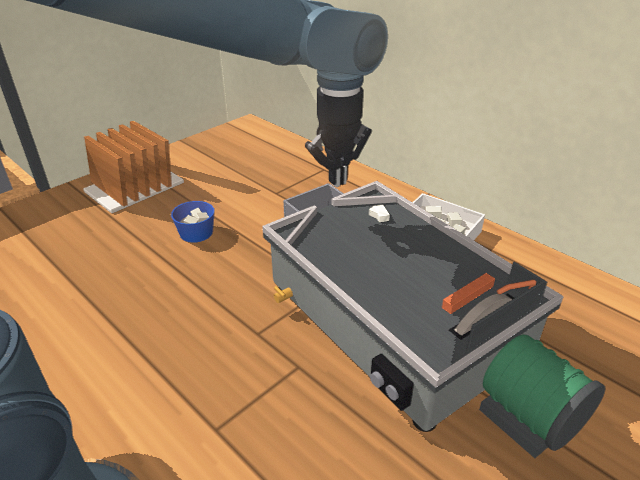

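```bash
python3 -c "
from cell import r
print(r.finish_job())"
```

```text
the job is handed in; nothing more can be done
None
```

I pushed the three blanks one at a time through the gate with the two fingertips held slightly apart. All three dropped into the catch slot, and I handed the job in at about 16.5 s of the 67 s allowed. No verdict is reported.

**Blanks:** The last wrist picture shows them stacked in the slot. Their highest top face is about 89 mm above the bench, which matches three layers on the floor at 60 mm. None is left on the deck.

**Off-cut, stick and tub:** The side camera puts the off-cut still on the deck, within 1 mm of its start. The stick is within about 3 mm and the tub within about 1 mm.

**Robot:** The tool is raised about 70 mm above the deck and touches nothing. Readings at the end of each move showed no more than about 1.5 N at the wrist.

**Disagreements:**
- The top and side cameras disagreed by up to about 6 mm on where things lay. I took the grinder's place mainly from the wrist camera, and its predicted gate corners landed on the real ones in every picture.
- The network found only one of the three blanks, so I located the others by colour and depth.
- I did not measure the blanks' speed. I judged them at rest from the last pictures.

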